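# Probe a blind dowel hole with a depth gauge and lock the reading

### The job

Find out how deep the blind hole in the fixed hardwood block is: stand the depth gauge flat on the block over the hole, run its rod down until it bottoms out, and only then push the blue locking lever fully down to hold the reading. Leave the gauge standing on the block over the hole with the rod still on the bottom, and do not disturb the sanding block, the tape roll and the marker.

Things in the scene. Friction and masses are not known exactly. Their poses are not given: they have to be found in the camera images.
- gauge: Depth gauge, loose, about 270 g in all; it starts upright on the slab. Its foot is an aluminium bar 120 (x) x 34 (y) x 12 mm (z) with a dark guide block, 22 x 26 mm, up to 26 mm above the underside. A steel rod runs vertically through its middle, with a black handle on top. Origin: middle of the foot's underside, on the rod's axis; z up; +x along the bar towards the end with the blue lever.
- rod (a joint): How far the gauge's rod has been pushed down, in m, 0 to 0.042. At 0 the rod's tip is 5 mm above the underside of the foot (inside it); at 0.005 it is flush, beyond that it sticks out below. The rod is held by friction of about 6 N, which carries the gauge's weight: lifted by the handle, the gauge hangs on the rod without sliding, and the rod stays where it is left. Pushing down with a little over 6 N moves it.
- rod_tip (a point): Centre of the lower end of the rod (8 mm diameter, tip tapered to 5 mm). z up.
- handle (a point): Centre of the black handle on top of the rod: a block 26 (gauge x) x 14 (gauge y) x 18 mm high, to be pinched across its 14 mm (the gauge's y). It lies 77 mm above the rod's tip, so 82 mm above the foot's underside with the rod at 0, and goes down with the rod. It cannot turn on the gauge.
- lock (a joint): Angle of the blue locking lever, in rad: 0 fully up (pointing 0.5 rad above level, out over the +x end of the foot), 0.5 fully down (level), where it stops. Stiff hinge along the gauge's y, 15 mm along the gauge's +x from its origin and 20 mm above the underside; the lever stays where it is left and takes about 2 to 6 N pushed straight down near its end (more at first, as it rubs). It starts nearly up. It only marks the reading as locked: the rod's friction is the same.
- lever_end (a point): Middle of the lever's paddle near its free end, 46 mm from the hinge (the paddle is 18 mm wide and 6 mm thick and reaches 2 mm further). With the lever fully down it lies 61 mm along the gauge's +x and 20 mm above the underside of the foot.
- block: Hardwood block, fixed to the bench, 150 (x) x 90 (y) x 60 mm high. Origin: centre of its underside; its top is level. One round blind hole in the top, 30 mm from the centre along the block's +x; two flush pale plugs, look only, in the -x half.
- slab: Fixed grey stone slab on the bench, 285 (x) x 520 (y) mm, its top 29 mm above the bench; origin under its centre. Small fixed pots with brushes stand along its back edge, between the gauge and the block, up to 0.23 m above the bench: carry the gauge above them or in front of them.
- hole_mouth (a point): Centre of the hole's mouth, in the plane of the block's top. The hole is vertical, 16 mm in diameter.
- hole_floor (a point): Centre of the hole's flat, hard floor. It lies 22 to 38 mm below the mouth, different every time.
- sanding_block: Cork-brown sanding block, loose, 57 x 87 x 29 mm; origin under its centre. Bystander.
- masking_tape: Roll of masking tape lying flat, loose, 100 mm across, 25 mm high; origin under its centre. Bystander.
- marker: White marker pen with a black cap, loose, lying, 135 mm long (its y), 17 mm thick; origin under its centre. Bystander.

How it is judged (in metres and radians):
On the way:
1. the gauge's foot sits flat on the block over the hole and the rod has bottomed out, the lever still up (z of gauge in the frame of hole_mouth between -0.002 and 0.002 m and angle between gauge's own z axis and vertical below 0.04 rad and horizontal distance between rod_tip and hole_mouth below 0.006 m and z of rod_tip in the frame of hole_floor between -0.002 and 0.002 m and value of joint lock below 0.25 rad), for 0.2 s.
At the end, for the whole second after the job is handed in: The gauge stands at rest on the block, foot within 2 mm of the block's top and within 0.04 rad of upright; the rod is in the hole (tip within 6 mm of its axis) with its tip within 2 mm of the hole's floor; the blue lever is down (over 0.42 of its 0.5 rad) (z of gauge in the frame of hole_mouth between -0.002 and 0.002 m and angle between gauge's own z axis and vertical below 0.04 rad and horizontal distance between rod_tip and hole_mouth below 0.006 m and z of rod_tip in the frame of hole_floor between -0.002 and 0.002 m and value of joint lock above 0.42 rad and linear speed of gauge below 0.02 m/s); the robot touches nothing.
It fails at once if the lever is pushed down before the rod has bottomed out in the hole (value of joint lock above 0.35 rad and (z of rod_tip in the frame of hole_floor above 0.004 m or horizontal distance between rod_tip and hole_mouth above 0.009 m)).
It fails at once if the sanding block is moved by more than 3 cm (distance of sanding_block from where it was at the start of the episode above 0.03 m).
It fails at once if the tape roll is moved by more than 3 cm (distance of masking_tape from where it was at the start of the episode above 0.03 m).
It fails at once if the marker pen is moved by more than 3 cm (distance of marker from where it was at the start of the episode above 0.03 m).
It also fails if it takes over 53 s, if anything falls off the work surface, if the arm or the gripper's body presses on something with over 40 N, if the wrist force passes 120 N, or if a joint passes its speed limit or range.

### The arm

A 6-joint arm with a two-finger parallel gripper is mounted at the origin on a cart in front of the work surface, level with it; the furniture and walls round the work are solid. World frame = base frame: x ahead of the robot, y to its left, z up, the work surface at z = 0. Lengths are in mm, angles in rad, forces in N, time in s.
With the tool pointing down it reaches from about 275 to 1000 mm from the base axis. Payload 8.4 kg.
Tool frame: the origin (TCP) lies where the fingers leave the gripper's body, on its centre line; the fingertips stand 73 mm ahead of it and the grasp point (between the pads) lies 54 mm ahead of it (grip_point_offset is the distance from the TCP to the grasp point, in mm); z points along the fingers, y is the direction in which the jaws open and shut (so a half turn about z gives the same grasp; the last joint's range is limited). The gripper opens to 85 mm and grips with 20 to 120 N. Pads are 22 mm wide; open, the fingers measure 114 mm over their backs; the gripper's body (76 mm by 85 mm) begins 54 mm behind the grasp point. The pads swing forward as they close: fully open they stand 13 mm farther back than shut.
Start: joints at [-1.307, 0.353, 1.633, -0, 1.155, -0.002], TCP at [164.174, -603.055, 303.881] pointing down, gripper open.
Joint ranges: [-2.63, 2.63], [-0.92, 2.1], [0.06, 2.66], [-1.3, 4.44], [0, 2.69], [-3.02, 3.02]. Speed limits (rad/s): [2.22, 2.22, 2.79, 3.14, 3.14, 3.14].

### API

Orientations are given as [roll, pitch, yaw] about the fixed x, y, z axes, in that order (R = Rz(yaw) Ry(pitch) Rx(roll)).
In Python, from rig import sense, grab_frame, sign_off, grip_point_offset gives the robot as it stands. The module is installed in compiled form; this text tells all that it offers.
- The arm moves only by the tool drive_tool, never from a script. Its argument "targets" is one flat list of numbers, 7 for each row, row after row: the shift along the tool's x, y, z in m, then the turn, a rotation vector about the tool's x, y, z in rad, then the opening, from 0 (shut) to 1 (fully open). In form: [tx, ty, tz, wx, wy, wz, grip, tx, ty, tz, wx, wy, wz, grip, ...]. A call has 1 to 12 rows; each row is the pose to reach, as a shift and turn from the pose commanded when the call began, along the tool's axes at that moment; what a row does not reach only later rows make up. A row lasts 1/12 s, in which the tool goes at most 41.7 mm and 7.16 degrees, less where a joint would pass 70% of its speed; a pose out of reach is approached as far as the arm can. A call with a gripper value outside its range is refused whole. The fingers move at their own pace and stop on an object; "force" is the grip in N (left out, the last holds). Time passes only in rows, so rows that repeat a pose let the fingers close. It gives the time, the measured TCP pose, the force and the opening at its end, in the units of the state.
- sense(): the state, without advancing time (a new reading comes with each control period).
- grab_frame(name): name is "scene" or "top"; returns a dict with "color" (384x512x3 uint8, blue, green, red), "vertical_fov" (degrees; the focal length in pixels is half the picture's height over the tangent of half this angle, whatever the lens; pixels are square), "cx", "cy" (the principal point, pixels), "world_from_camera" (4x4, takes a point from camera to world coordinates). Camera axes: x right, y down, z forward; pixel columns grow to the right and rows downward; lengths in mm; the calibration is good to about 2 mm. A picture is of the moment at which its call begins. There is no depth.
- sign_off(): hands the job in, once; it reports no verdict.
The state is a dict: "clock": time; "qpos": joint angles; "qvel": joint speeds; "joint_efforts": joint torques, N m; "eef_pos": TCP position; "tcp_rot": TCP orientation; "contact_force": force on the tool from outside, world axes, zero at the start; "wrist_torque": the same for the moment, N m; "opening": opening from 0.0 (shut) to 1.0 (fully open).
Only numpy, scipy, OpenCV 4.12 (cv2) and the standard library are available. Lean on these libraries where they do the work, as an engineer would, in place of code of your own. Each camera call takes 0.05 s, during which the arm holds its last target. There are 200 camera calls.

## Working session

There is one attempt and no reset: what is moved stays moved. The work goes in short steps, Python scripts to look and compute and a tool call to move; the robot and the scene stay as the last step left them, time stands still between calls to the robot, and variables do not carry over. Pictures are saved under pics/ and viewed, about 8 in all and at most 12, crops included, and the job is handed in when it is done.

Besides the shell and the picture viewer there is one more tool, called after "Request:" as name(argument=value, ...) on one line, values as JSON. drive_tool: Moves the arm, as the interface text tells. Its arguments: {"type":"object","properties":{"targets":{"type":"array"},"force":{"type":"number"}},"required":["targets"]}

```bash
mkdir -p pics
cat > h.py <<'E'
import numpy as np, cv2
from rig import *
def snap(n,f,crop=None,s=1):
    d=grab_frame(n); np.savez(f'pics/{f}.npz',**{k:v for k,v in d.items()})
    show(f,f,crop,s); return d
def show(f,out,crop=None,s=1):
    d=np.load(f'pics/{f}.npz'); im=d['color']
    if crop: x0,y0,x1,y1=crop; im=im[y0:y1,x0:x1]
    cv2.imwrite(f'pics/{out}.png',cv2.resize(im,None,fx=s,fy=s,interpolation=cv2.INTER_CUBIC))
def px2w(f,u,v,z):
    d=np.load(f'pics/{f}.npz'); T=d['world_from_camera']; F=d['color'].shape[0]/2/np.tan(np.radians(d['vertical_fov'])/2)
    r=T[:3,:3]@[(u-d['cx'])/F,(v-d['cy'])/F,1]; c=T[:3,3]; return c+r*(z-c[2])/r[2]
def w2px(f,p):
    d=np.load(f'pics/{f}.npz'); T=d['world_from_camera']; F=d['color'].shape[0]/2/np.tan(np.radians(d['vertical_fov'])/2)
    q=T[:3,:3].T@(np.array(p)-T[:3,3]); return q[:2]/q[2]*F+[d['cx'],d['cy']]
E
python3 - <<'E'
from h import *
np.set_printoptions(suppress=True,precision=3)
for n in('scene','top'):
    d=snap(n,n+'0',s=1.5); print(d['world_from_camera'],d['vertical_fov'],d['cx'],d['cy'])
print(sense())
E
```

```text
[[  -0.627   -0.301    0.719 -282.336]
 [  -0.779    0.268   -0.567  694.538]
 [  -0.022   -0.915   -0.403  572.599]
 [   0.       0.       0.       1.   ]] 48.36034351057093 262.5013612218957 195.75873749738398
[[   0.067   -0.977    0.201  310.557]
 [  -0.998   -0.066    0.009   43.348]
 [   0.004   -0.202   -0.979 1083.475]
 [   0.       0.       0.       1.   ]] 51.8004493938416 259.54957353235113 188.16898086529767
{'clock': 0.1, 'qpos': array([-1.307,  0.354,  1.634, -0.   ,  1.155, -0.002]), 'qvel': array([ 0.001, -0.001, -0.002,  0.002,  0.002,  0.001]), 'joint_efforts': array([ -0.   , -60.636, -34.282,   0.   ,   0.004,  -0.   ]), 'eef_pos': array([ 164.09 , -602.729,  303.253]), 'tcp_rot': array([-3.14 ,  0.   ,  0.266]), 'contact_force': array([-0.086,  0.407, -0.084]), 'wrist_torque': array([ 0.025,  0.023, -0.038]), 'opening': 0.9953990203782558}
```

View pics/scene0.png

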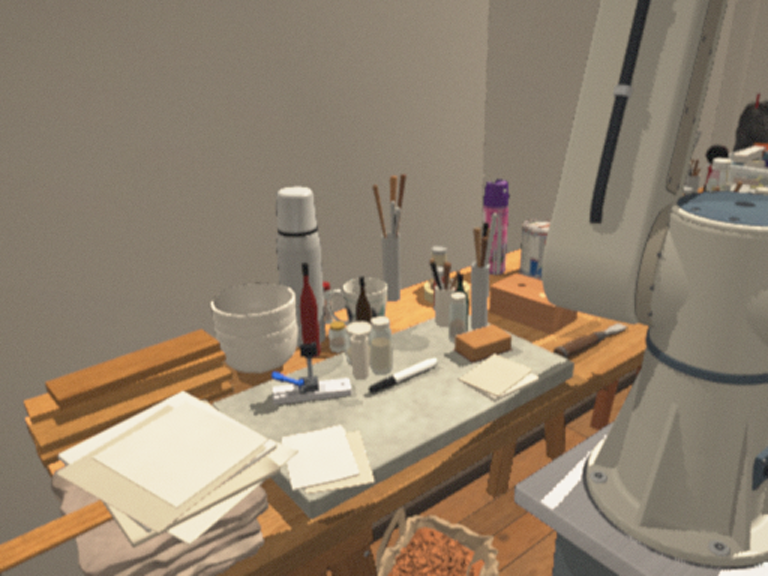

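View pics/top0.png

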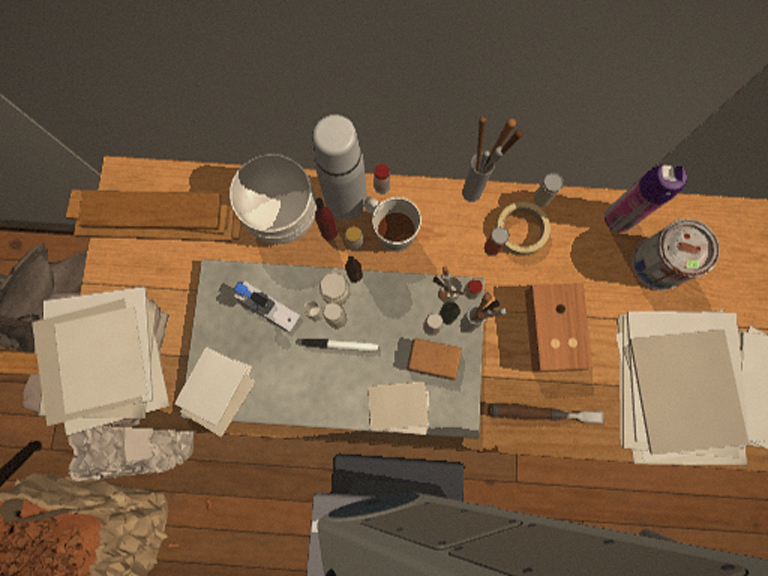

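Scene: the gauge is at about (265,303) in the 1.5x top view, with its lever towards the upper left. The block is at (558,328) with its hole at (560,309). Next I enlarge both from the stored frame.

Run:
```python
from h import *
d=np.load('pics/top0.npz')['color']
a=cv2.resize(d[175:235,140:210],None,fx=5.5,fy=5.5,interpolation=cv2.INTER_CUBIC)
b=cv2.resize(d[185:255,345:400],None,fx=5.5,fy=5.5,interpolation=cv2.INTER_CUBIC)
h=max(a.shape[0],b.shape[0]); o=np.zeros((h,a.shape[1]+b.shape[1],3),np.uint8)
o[:a.shape[0],:a.shape[1]]=a;o[:b.shape[0],a.shape[1]:]=b
print(a.shape,b.shape);cv2.imwrite('pics/c1.png',o)
```

```text
(330, 385, 3) (385, 302, 3)
```

View pics/c1.png

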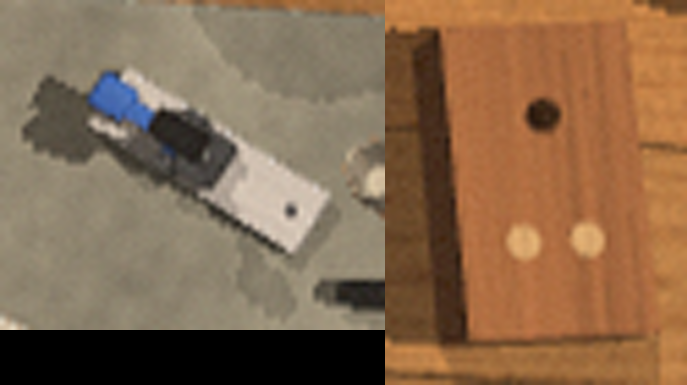

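Run:
```python
from h import *
np.set_printoptions(suppress=True,precision=2)
def g(x,y,z): return px2w('top0',140+(x+.5)/5.5-.5,175+(y+.5)/5.5-.5,z)
def b(x,y,z=60): return px2w('top0',345+(x-385+.5)/5.5-.5,185+(y+.5)/5.5-.5,z)
c=np.array([g(330,193,41),g(292,252,41),g(88,125,41),g(122,68,41)]);print(c)
print('dims',[np.linalg.norm(c[i]-c[i-1]) for i in range(4)],'ctr',c.mean(0))
v=c[2]+c[3]-c[0]-c[1];yw=np.arctan2(v[1],v[0]);print('yaw',yw)
print('handle',g(180,134,120),'lever',g(113,95,29+20+22),'hole2',g(290,210,41))
k=np.array([b(440,28),b(630,22),b(657,332),b(468,340)]);print(k,'dims',[np.linalg.norm(k[i]-k[i-1]) for i in range(4)],k.mean(0))
v=k[0]+k[1]-k[2]-k[3];yb=np.arctan2(v[1],v[0]);print('byaw',yb,'hole',b(543,115),'hole from pose',k.mean(0)+30*np.array([np.cos(yb),np.sin(yb),0]))
cc=k.mean(0)
print('handle in scene px', w2px('scene0',[c.mean(0)[0],c.mean(0)[1],120]),'block ctr',w2px('scene0',cc))
```

```text
[[455.78 208.53  41.  ]
 [426.02 223.96  41.  ]
 [481.09 329.18  41.  ]
 [510.39 316.    41.  ]]
dims [np.float64(120.54489055458554), np.float64(33.52617680158856), np.float64(118.76030824189013), np.float64(32.12291965422461)] ctr [468.32 269.42  41.  ]
yaw 1.0947018896104819
handle [466.88 265.83 120.  ] lever [491.35 310.88  71.  ] hole2 [446.23 226.98  41.  ]
[[ 533.95 -197.8    60.  ]
 [ 543.1  -289.04   60.  ]
 [ 395.74 -301.78   60.  ]
 [ 386.09 -213.61   60.  ]] dims [np.float64(148.70330096690736), np.float64(91.69074569501844), np.float64(147.9111855114882), np.float64(88.69411426249567)] [ 464.72 -250.56   60.  ]
byaw 0.0964361242894677 hole [ 494.93 -247.63   60.  ] hole from pose [ 494.58 -247.67   60.  ]
handle in scene px [205.04 228.63] block ctr [355.87 192.66]
```

```bash
cat >> h.py <<'E'
def rel(x,y,z,yaw,cmd=None):
    "shift/turn in tool axes to world TCP target (tool down)"
    s=sense(); p=np.array(cmd[:3]) if cmd is not None else s['eef_pos']; t=cmd[3] if cmd is not None else s['tcp_rot'][2]
    d=np.array([x,y,z])-p; dy=(yaw-t+np.pi)%(2*np.pi)-np.pi
    return np.round([(d[0]*np.cos(t)+d[1]*np.sin(t))/1e3,(d[0]*np.sin(t)-d[1]*np.cos(t))/1e3,-d[2]/1e3,-dy],4)
E
python3 - <<'E'
from h import *
print(rel(467.5,267,340,1.095))
for n,u,v,z in (('whitepot',333,285,100),('bowl',272,175,110),('redtop',320,200,150),('thermostop',335,130,250)): print(n,px2w('top0',u/1.5,v/1.5,z))
E
```

```text
[ 0.5213 -0.7595 -0.0367 -0.8292]
whitepot [501.57975768 147.4283382  100.        ]
bowl [686.86524352 268.94398094 110.        ]
redtop [633.23535903 175.90114699 150.        ]
thermostop [711.17971298 149.12719448 250.        ]
```

Request:
drive_tool(targets=[0.0, 0.0, -0.037, 0, 0, 0, 1, 0.26, -0.38, -0.037, 0, 0, -0.41, 1, 0.26, -0.38, -0.037, 0, 0, -0.41, 1, 0.26, -0.38, -0.037, 0, 0, -0.41, 1, 0.26, -0.38, -0.037, 0, 0, -0.41, 1, 0.26, -0.38, -0.037, 0, 0, -0.41, 1, 0.26, -0.38, -0.037, 0, 0, -0.41, 1, 0.26, -0.38, -0.037, 0, 0, -0.41, 1, 0.26, -0.38, -0.037, 0, 0, -0.41, 1, 0.26, -0.38, -0.037, 0, 0, -0.41, 1, 0.26, -0.38, -0.037, 0, 0, -0.41, 1, 0.26, -0.38, -0.037, 0, 0, -0.41, 1], force=40)

```text
clock: 1.1
eef_pos: [314.3, -168.2, 340.9]
tcp_rot: [3.141, -0.0, 0.675]
contact_force: [1.2, 0.8, -0.3]
opening: 0.997
```

```bash
python3 -c "
from h import *
print(sense());print(rel(467.5,267,340,1.095))"
```

```text
{'clock': 1.1, 'qpos': array([-4.95547440e-01, -1.34768600e-01,  2.10463440e+00,  7.54666897e-05,
        1.17133439e+00,  4.00180690e-01]), 'qvel': array([ 1.35996786, -0.19201517,  0.15502812,  0.00262275,  0.02248911,
        1.34994241]), 'joint_efforts': array([-12.01798081, -24.30731356, -33.24790478,  -0.19345905,
         0.38745898,  -2.37635672]), 'eef_pos': array([ 314.34185895, -168.18634203,  340.87975064]), 'tcp_rot': array([ 3.14125829e+00, -2.16940026e-04,  6.75038896e-01]), 'contact_force': array([ 1.19404105,  0.78912409, -0.32713148]), 'wrist_torque': array([ 0.04714994, -0.06600316,  0.04021769]), 'opening': 0.9974420191018033}
[ 0.3915 -0.244   0.0009 -0.42  ]
```

Request:
drive_tool(targets=[0.391, -0.244, 0, 0, 0, -0.42, 1, 0.391, -0.244, 0, 0, 0, -0.42, 1, 0.391, -0.244, 0, 0, 0, -0.42, 1, 0.391, -0.244, 0, 0, 0, -0.42, 1, 0.391, -0.244, 0, 0, 0, -0.42, 1, 0.391, -0.244, 0, 0, 0, -0.42, 1, 0.391, -0.244, 0, 0, 0, -0.42, 1, 0.391, -0.244, 0, 0, 0, -0.42, 1, 0.391, -0.244, 0, 0, 0, -0.42, 1, 0.391, -0.244, 0, 0, 0, -0.42, 1, 0.391, -0.244, 0, 0, 0, -0.42, 1, 0.391, -0.244, 0, 0, 0, -0.42, 1])

```text
clock: 2.1
eef_pos: [468.7, 270.5, 340.5]
tcp_rot: [-3.141, -0.003, 1.099]
contact_force: [-0.3, -0.5, 0.4]
opening: 0.997
```

Request:
drive_tool(targets=[0, 0, 0, 0, 0, 0, 0.6, 0, 0, 0, 0, 0, 0, 0.6])

```text
clock: 2.27
eef_pos: [466.5, 264.7, 340.2]
tcp_rot: [-3.141, 0.002, 1.097]
contact_force: [0.6, -0.4, 0.1]
opening: 0.75
```

```bash
python3 -c "
from h import *
print(sense());print(rel(467.5,267,165,1.095))"
```

```text
{'clock': 2.2667, 'qpos': array([ 5.13450933e-01,  1.80770711e-01,  1.78122042e+00, -3.28199126e-04,
        1.18141343e+00,  9.87581811e-01]), 'qvel': array([-0.02372225, -0.02134954,  0.01867663, -0.00040435, -0.00021629,
        0.00050067]), 'joint_efforts': array([  1.22076139, -47.3767519 , -35.71868062,   0.09830999,
        -0.12768487,   0.05256593]), 'eef_pos': array([466.450178  , 264.65829851, 340.18969264]), 'tcp_rot': array([-3.14084806e+00,  1.67949852e-03,  1.09679094e+00]), 'contact_force': array([ 0.58993142, -0.41880962,  0.06638479]), 'wrist_torque': array([0.00766491, 0.00309352, 0.02303817]), 'opening': 0.750259884210545}
[ 2.600e-03 -1.000e-04  1.752e-01  1.800e-03]
```

Request:
drive_tool(targets=[0.0026, 0, 0.04, 0, 0, 0, 0.6, 0.0026, 0, 0.08, 0, 0, 0, 0.6, 0.0026, 0, 0.11, 0, 0, 0, 0.6, 0.0026, 0, 0.135, 0, 0, 0, 0.6, 0.0026, 0, 0.155, 0, 0, 0, 0.6, 0.0026, 0, 0.168, 0, 0, 0, 0.6, 0.0026, 0, 0.174, 0, 0, 0, 0.6, 0.0026, 0, 0.174, 0, 0, 0, 0.6, 0.0026, 0, 0.174, 0, 0, 0, 0.6])

```text
clock: 3.02
eef_pos: [468.3, 266.5, 167.5]
tcp_rot: [3.141, -0.0, 1.095]
contact_force: [0.5, 0.3, 0.7]
opening: 0.599
```

```bash
python3 -c "
from h import *
snap('scene','s1',(140,140,300,280),4.5);print(sense()['eef_pos'],sense()['tcp_rot'])"
```

```text
[468.5949865  266.84068995 167.93919874] [ 3.14088617e+00 -1.00452325e-03  1.09506496e+00]
```

View pics/s1.png

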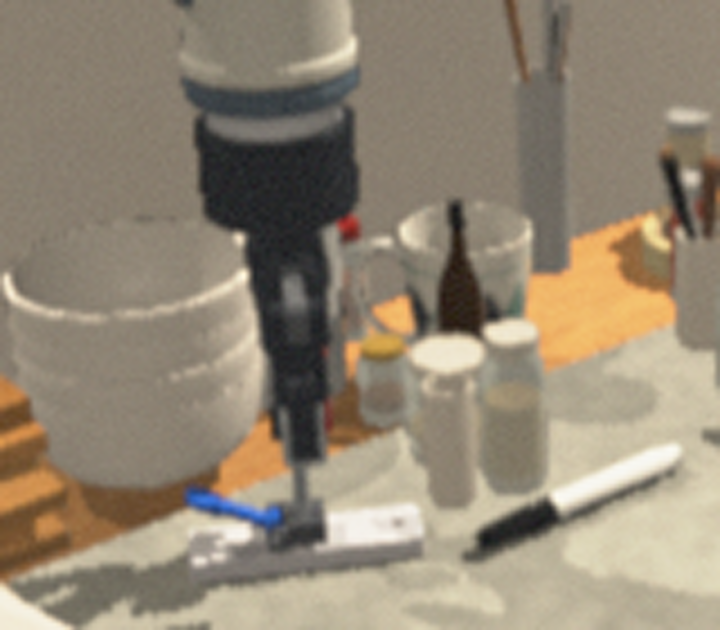

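The fingers stand either side of the handle, the lever is up, and the foot is untouched. Now close.

Request:
drive_tool(targets=[0, 0, 0.003, 0, 0, 0, 0.3, 0, 0, 0.003, 0, 0, 0, 0.0, 0, 0, 0.003, 0, 0, 0, 0.0, 0, 0, 0.003, 0, 0, 0, 0.0, 0, 0, 0.003, 0, 0, 0, 0.0, 0, 0, 0.003, 0, 0, 0, 0.0, 0, 0, 0.003, 0, 0, 0, 0.0, 0, 0, 0.003, 0, 0, 0, 0.0, 0, 0, 0.003, 0, 0, 0, 0.0, 0, 0, 0.003, 0, 0, 0, 0.0], force=60)

```text
clock: 3.9
eef_pos: [468.5, 267.3, 164.4]
tcp_rot: [3.141, -0.001, 1.096]
contact_force: [0.5, -0.9, 6.1]
opening: 0.149
```

Request:
drive_tool(targets=[0, 0, -0.01, 0, 0, 0, 0.0, 0, 0, -0.03, 0, 0, 0, 0.0, 0, 0, -0.06, 0, 0, 0, 0.0, 0, 0, -0.09, 0, 0, 0, 0.0, 0, 0, -0.12, 0, 0, 0, 0.0, 0, 0, -0.15, 0, 0, 0, 0.0, 0, 0, -0.18, 0, 0, 0, 0.0, 0, 0, -0.21, 0, 0, 0, 0.0, 0, 0, -0.23, 0, 0, 0, 0.0, 0, 0, -0.235, 0, 0, 0, 0.0, 0, 0, -0.235, 0, 0, 0, 0.0, 0, 0, -0.235, 0, 0, 0, 0.0])

```text
clock: 4.9
eef_pos: [467.6, 266.9, 397.7]
tcp_rot: [-3.141, 0.001, 1.096]
contact_force: [-0.3, -0.3, -3.6]
opening: 0.15
```

```bash
python3 -c "
from h import *
snap('scene','s2',(120,60,280,180),4.5);s=sense();print(s['eef_pos'],s['tcp_rot'],s['contact_force'],s['qpos'],s['opening'])
print(rel(494.8,-247.6,400,3.238))"
```

```text
[467.4212741  266.80629667 397.10798638] [-3.14000541e+00  2.28871054e-03  1.09588656e+00] [ 0.26743699 -0.02070683 -3.71230113] [5.15851925e-01 1.38907935e-01 1.70448328e+00 7.60608001e-05
 1.30098571e+00 9.90743133e-01] 0.150287892114941
[-0.445   0.2596 -0.0029 -2.1421]
```

View pics/s2.png

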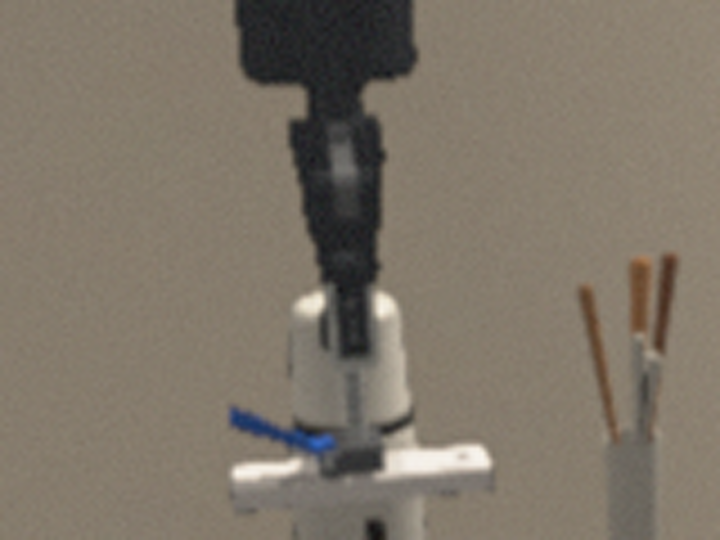

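The gauge hangs level with its lever up, at image (340,470). Carry it to the block.

Request:
drive_tool(targets=[-0.01, 0.006, -0.003, 0, 0, -0.05, 0.0, -0.03, 0.018, -0.003, 0, 0, -0.15, 0.0, -0.05, 0.03, -0.003, 0, 0, -0.25, 0.0, -0.07, 0.042, -0.003, 0, 0, -0.35, 0.0, -0.09, 0.054, -0.003, 0, 0, -0.45, 0.0, -0.11, 0.066, -0.003, 0, 0, -0.55, 0.0, -0.13, 0.078, -0.003, 0, 0, -0.65, 0.0, -0.15, 0.09, -0.003, 0, 0, -0.75, 0.0, -0.17, 0.1, -0.003, 0, 0, -0.85, 0.0, -0.19, 0.112, -0.003, 0, 0, -0.95, 0.0, -0.21, 0.124, -0.003, 0, 0, -1.03, 0.0, -0.22, 0.13, -0.003, 0, 0, -1.07, 0.0])

```text
clock: 5.95
eef_pos: [482.4, 10.0, 399.9]
tcp_rot: [-3.138, -0.001, 2.17]
contact_force: [0.3, 0.3, -2.5]
opening: 0.152
```

```bash
python3 -c "
from h import *
s=sense();print(s['eef_pos'],s['tcp_rot'],s['contact_force'],s['qpos'])
print(rel(494.8,-247.6,400,3.238))"
```

```text
[482.39180672   9.95652501 399.85536495] [-3.13818577e+00 -1.19912938e-03  2.16952416e+00] [ 0.33975672  0.28614767 -2.46014324] [ 1.80132233e-02  4.23639788e-02  1.80584561e+00 -9.00091352e-04
  1.29688944e+00 -5.80471661e-01]
[-2.1970e-01 -1.3490e-01 -1.0000e-04 -1.0685e+00]
```

Request:
drive_tool(targets=[-0.012, -0.007, 0, 0, 0, -0.06, 0.0, -0.032, -0.02, 0, 0, 0, -0.16, 0.0, -0.054, -0.033, 0, 0, 0, -0.26, 0.0, -0.076, -0.047, 0, 0, 0, -0.37, 0.0, -0.1, -0.061, 0, 0, 0, -0.48, 0.0, -0.122, -0.075, 0, 0, 0, -0.59, 0.0, -0.145, -0.089, 0, 0, 0, -0.7, 0.0, -0.17, -0.104, 0, 0, 0, -0.82, 0.0, -0.19, -0.117, 0, 0, 0, -0.93, 0.0, -0.208, -0.128, 0, 0, 0, -1.02, 0.0, -0.22, -0.135, 0, 0, 0, -1.068, 0.0, -0.22, -0.135, 0, 0, 0, -1.068, 0.0])

```text
clock: 6.95
eef_pos: [494.1, -247.9, 399.5]
tcp_rot: [3.141, -0.003, -3.049]
contact_force: [-0.8, -0.5, -2.3]
opening: 0.148
```

Request:
drive_tool(targets=[0, 0, 0.02, 0, 0, 0, 0.0, 0, 0, 0.05, 0, 0, 0, 0.0, 0, 0, 0.08, 0, 0, 0, 0.0, 0, 0, 0.11, 0, 0, 0, 0.0, 0, 0, 0.14, 0, 0, 0, 0.0, 0, 0, 0.16, 0, 0, 0, 0.0, 0, 0, 0.17, 0, 0, 0, 0.0, 0, 0, 0.17, 0, 0, 0, 0.0, 0, 0, 0.17, 0, 0, 0, 0.0, 0, 0, 0.17, 0, 0, 0, 0.0])

```text
clock: 7.78
eef_pos: [495.3, -245.9, 233.0]
tcp_rot: [-3.141, 0.001, -3.05]
contact_force: [0.8, 0.2, -2.3]
opening: 0.149
```

```bash
python3 -c "
from h import *
d=snap('scene','s3');e=snap('top','t3');s=sense();print(s['eef_pos'],s['tcp_rot'],s['contact_force'])
print(w2px('scene0',[495,-248,70]),w2px('top0',[495,-248,70]))
a=cv2.resize(d['color'][120:260,290:425],None,fx=2.9,fy=2.9,interpolation=2);b=cv2.resize(e['color'][130:270,310:445],None,fx=2.9,fy=2.9,interpolation=2)
cv2.imwrite('pics/st3.png',np.hstack([a,b]))"
```

```text
[ 495.4061307  -246.05953423  233.35584139] [-3.14031123e+00  2.13259412e-03 -3.04953598e+00] [-0.16386626  0.24380276 -3.21900594]
[347.7074258  186.88615574] [374.56033617 204.87047402]
```

View pics/st3.png

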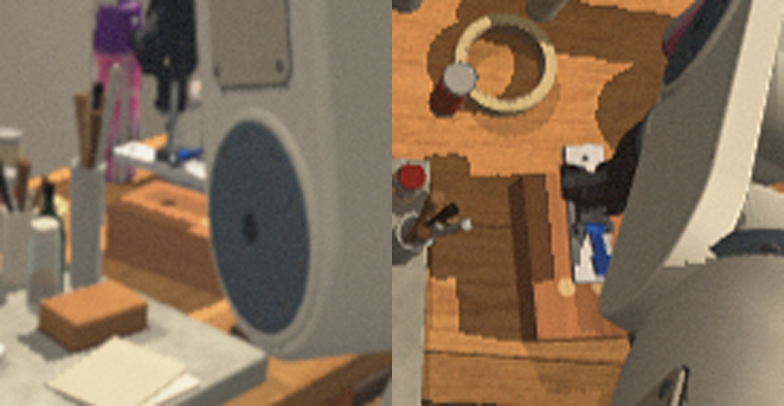

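```bash
python3 -c "
from h import *
show('t3','t3c',(362,172,392,232),9.5)"
```

```text
(no output)
```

View pics/t3c.png

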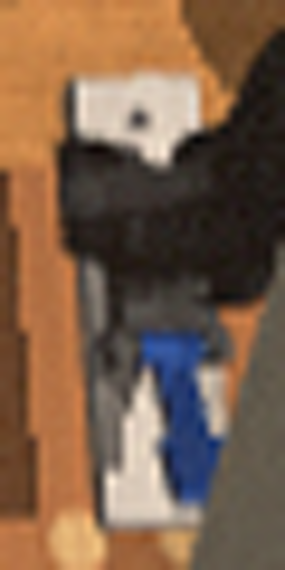

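```bash
python3 -c "
from h import *
np.set_printoptions(suppress=True,precision=2)
g=lambda x,y,z:px2w('t3',362+(x+.5)/9.5-.5,172+(y+.5)/9.5-.5,z)
for zt in (106,110,114):
    a,b,c,s=[g(*p,zt) for p in((76,78),(197,75),(106,525),(138,118))]
    v=c-a;yw=np.arctan2(v[1],v[0]);ux=np.array([np.cos(yw),np.sin(yw),0]);uy=np.array([-ux[1],ux[0],0])
    print(zt,'L',np.linalg.norm(v),'W',np.linalg.norm(b-a),'yaw',yw,'ctr',(b+c)/2,'ctr from a+60',(a+b)/2+60*ux,'from spot',s+48*ux)
"
```

```text
106 L 119.5259401358497 W 32.43363350237924 yaw -3.0652184302629006 ctr [ 494.12 -245.12  106.  ] ctr from a+60 [ 493.88 -245.14  106.  ] from spot [ 494.51 -244.71  106.  ]
110 L 119.0368187982757 W 32.30090932398724 yaw -3.0652184302629006 ctr [ 493.37 -243.94  110.  ] ctr from a+60 [ 492.89 -243.98  110.  ] from spot [ 493.56 -243.54  110.  ]
114 L 118.54769746070161 W 32.16818514559506 yaw -3.065218430262901 ctr [ 492.62 -242.76  114.  ] ctr from a+60 [ 491.89 -242.81  114.  ] from spot [ 492.61 -242.38  114.  ]
```

```bash
python3 -c "
from h import *
print(rel(496.3,-248.2,200,-3.0452))"
```

```text
[-0.0007 -0.0022  0.0334 -0.0043]
```

Request:
drive_tool(targets=[-0.0007, -0.0022, 0.008, 0, 0, -0.004, 0.0, -0.0007, -0.0022, 0.016, 0, 0, -0.004, 0.0, -0.0007, -0.0022, 0.024, 0, 0, -0.004, 0.0, -0.0007, -0.0022, 0.03, 0, 0, -0.004, 0.0, -0.0007, -0.0022, 0.033, 0, 0, -0.004, 0.0, -0.0007, -0.0022, 0.033, 0, 0, -0.004, 0.0, -0.0007, -0.0022, 0.033, 0, 0, -0.004, 0.0])

```text
clock: 8.47
eef_pos: [495.5, -247.9, 198.6]
tcp_rot: [3.141, -0.001, -3.045]
contact_force: [-0.2, -0.5, -1.9]
opening: 0.154
```

Request:
drive_tool(targets=[0, 0, 0.002, 0, 0, 0, 0.0, 0, 0, 0.004, 0, 0, 0, 0.0, 0, 0, 0.006, 0, 0, 0, 0.0, 0, 0, 0.006, 0, 0, 0, 0.0])

```text
clock: 8.8
eef_pos: [495.9, -248.0, 193.2]
tcp_rot: [-3.141, 0.001, -3.045]
contact_force: [0.3, 0.0, 1.0]
opening: 0.154
```

Request:
drive_tool(targets=[0, 0, 0.002, 0, 0, 0, 0.0, 0, 0, 0.004, 0, 0, 0, 0.0, 0, 0, 0.004, 0, 0, 0, 0.0])

```text
clock: 9.05
eef_pos: [495.9, -248.0, 189.1]
tcp_rot: [-3.141, 0.001, -3.045]
contact_force: [0.1, 0.1, 1.2]
opening: 0.15
```

Request:
drive_tool(targets=[0, 0, 0.002, 0, 0, 0, 0.0, 0, 0, 0.004, 0, 0, 0, 0.0, 0, 0, 0.006, 0, 0, 0, 0.0])

```text
clock: 9.3
eef_pos: [495.9, -248.0, 183.3]
tcp_rot: [-3.141, 0.001, -3.045]
contact_force: [-0.2, 1.8, 5.0]
opening: 0.149
```

Request:
drive_tool(targets=[0, 0, 0.002, 0, 0, 0, 0.0, 0, 0, 0.004, 0, 0, 0, 0.0, 0, 0, 0.006, 0, 0, 0, 0.0])

```text
clock: 9.55
eef_pos: [496.0, -248.0, 177.3]
tcp_rot: [-3.141, 0.001, -3.045]
contact_force: [0.2, 1.8, 5.7]
opening: 0.153
```

```bash
python3 -c "
from h import *
print(sense()['contact_force'],sense()['eef_pos'])
d=snap('top','t4');e=snap('scene','s4')
a=cv2.resize(d['color'][165:240,350:400],None,fx=7,fy=7,interpolation=2);b=cv2.resize(e['color'][140:215,320:380],None,fx=7,fy=7,interpolation=2)
cv2.imwrite('pics/st4.png',np.hstack([a,b]))"
```

```text
[0.23523478 1.79535051 5.66638896] [ 495.97113456 -248.02298213  177.28356228]
```

View pics/st4.png

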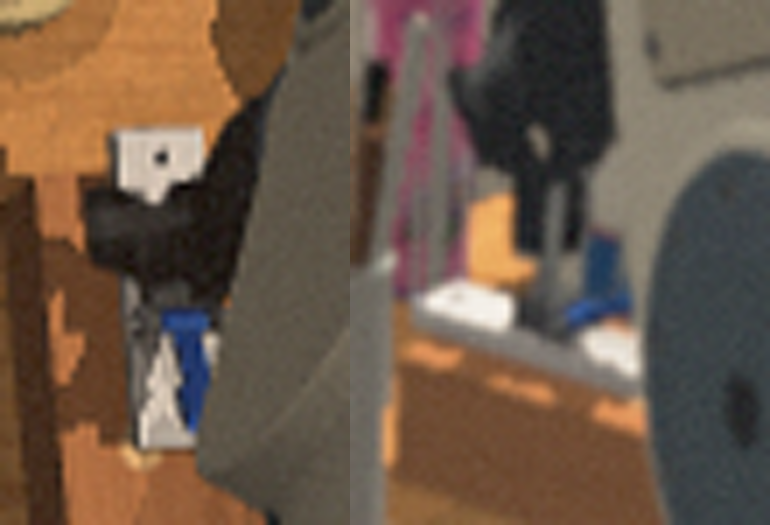

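```bash
python3 -c "
from h import *
np.set_printoptions(suppress=True,precision=2)
g=lambda x,y,z:px2w('t4',350+(x+.5)/7-.5,165+(y+.5)/7-.5,z)
u=np.array([320+112.5/7-.5,140+297.5/7-.5])
for z in(66,72,78,84,90): print(z,g(162,157,z),w2px('s4',g(162,157,z))-u)
for zt in (72,86):
    a,b,c=[g(*p,zt) for p in((115,130),(205,128),(140,447))]
    v=c-a;print(zt,np.linalg.norm(v),np.linalg.norm(b-a),np.arctan2(v[1],v[0]),(b+c)/2)
"
```

```text
66 [ 543.09 -243.9    66.  ] [-0.73  1.98]
72 [ 541.72 -242.2    72.  ] [-0.68  0.45]
78 [ 540.35 -240.51   78.  ] [-0.63 -1.09]
84 [ 538.98 -238.82   84.  ] [-0.58 -2.64]
90 [ 537.6  -237.12   90.  ] [-0.53 -4.21]
72 118.75138759252165 33.8070099339722 -3.051800710824121 [ 493.26 -246.68   72.  ]
86 117.10772875186153 33.33908116378445 -3.0518007108241205 [ 490.73 -242.67   86.  ]
```

The foot top triangulates to z≈73, so the foot is on the block and the rod is in the hole. Centre estimates differ by under 2 mm. I keep pushing until the force jumps.

Request:
drive_tool(targets=[0, 0, 0.001, 0, 0, 0, 0.0, 0, 0, 0.002, 0, 0, 0, 0.0, 0, 0, 0.003, 0, 0, 0, 0.0, 0, 0, 0.004, 0, 0, 0, 0.0])

```text
clock: 9.98
eef_pos: [496.0, -248.0, 173.2]
tcp_rot: [-3.141, 0.001, -3.045]
contact_force: [0.2, 1.5, 6.6]
opening: 0.151
```

Request:
drive_tool(targets=[0, 0, 0.001, 0, 0, 0, 0.0, 0, 0, 0.002, 0, 0, 0, 0.0, 0, 0, 0.003, 0, 0, 0, 0.0])

```text
clock: 10.23
eef_pos: [495.9, -248.0, 170.2]
tcp_rot: [-3.141, 0.001, -3.045]
contact_force: [0.7, 1.9, 5.0]
opening: 0.155
```

Request:
drive_tool(targets=[0, 0, 0.001, 0, 0, 0, 0.0, 0, 0, 0.002, 0, 0, 0, 0.0])

```text
clock: 10.4
eef_pos: [496.0, -248.0, 168.3]
tcp_rot: [-3.141, 0.001, -3.045]
contact_force: [0.8, 1.7, 5.9]
opening: 0.153
```

Request:
drive_tool(targets=[0, 0, 0.001, 0, 0, 0, 0.0, 0, 0, 0.002, 0, 0, 0, 0.0])

```text
clock: 10.57
eef_pos: [496.1, -248.1, 166.8]
tcp_rot: [-3.141, 0.001, -3.045]
contact_force: [-3.6, 2.0, 22.8]
opening: 0.153
```

Force jumped to 23 N, so the rod has bottomed. I hold, then ease the force off.

Request:
drive_tool(targets=[0, 0, 0, 0, 0, 0, 0.0, 0, 0, 0, 0, 0, 0, 0.0, 0, 0, 0, 0, 0, 0, 0.0, 0, 0, 0, 0, 0, 0, 0.0])

```text
clock: 10.9
eef_pos: [496.0, -248.1, 166.8]
tcp_rot: [-3.141, 0.001, -3.045]
contact_force: [-0.8, 1.4, 11.0]
opening: 0.15
```

Request:
drive_tool(targets=[0, 0, -0.0004, 0, 0, 0, 0.0, 0, 0, -0.0004, 0, 0, 0, 0.0, 0, 0, -0.0004, 0, 0, 0, 0.0, 0, 0, -0.0004, 0, 0, 0, 0.0])

```text
clock: 11.23
eef_pos: [495.9, -248.1, 166.9]
tcp_rot: [-3.141, 0.001, -3.045]
contact_force: [-0.6, 0.6, 6.7]
opening: 0.151
```

Request:
drive_tool(targets=[0, 0, 0.0012, 0, 0, 0, 0.0, 0, 0, 0.0012, 0, 0, 0, 0.0, 0, 0, 0.0012, 0, 0, 0, 0.0, 0, 0, 0.0012, 0, 0, 0, 0.0])

```text
clock: 11.57
eef_pos: [496.2, -248.3, 166.7]
tcp_rot: [-3.141, 0.001, -3.045]
contact_force: [-2.7, 1.5, 18.1]
opening: 0.152
```

Request:
drive_tool(targets=[0, 0, -0.0012, 0, 0, 0, 0.0, 0, 0, -0.0012, 0, 0, 0, 0.0, 0, 0, -0.0012, 0, 0, 0, 0.0, 0, 0, -0.0012, 0, 0, 0, 0.0])

```text
clock: 11.9
eef_pos: [496.0, -248.1, 166.9]
tcp_rot: [-3.141, 0.001, -3.045]
contact_force: [-0.8, 0.1, 9.8]
opening: 0.149
```

Request:
drive_tool(targets=[0, 0, -0.0005, 0, 0, 0, 0.0, 0, 0, -0.0005, 0, 0, 0, 0.0, 0, 0, -0.0005, 0, 0, 0, 0.5, 0, 0, -0.0005, 0, 0, 0, 0.5, 0, 0, -0.0005, 0, 0, 0, 0.5, 0, 0, -0.0005, 0, 0, 0, 0.5, 0, 0, -0.0005, 0, 0, 0, 0.5])

```text
clock: 12.48
eef_pos: [495.4, -247.8, 166.5]
tcp_rot: [3.141, -0.0, -3.045]
contact_force: [-0.4, 0.8, 0.5]
opening: 0.501
```

Request:
drive_tool(targets=[0, 0, -0.01, 0, 0, 0, 0.5, 0, 0, -0.03, 0, 0, 0, 0.5, 0, 0, -0.05, 0, 0, 0, 0.5, 0, 0, -0.07, 0, 0, 0, 0.5, 0, 0, -0.08, 0, 0, 0, 0.0, 0, 0, -0.08, 0, 0, 0, 0.0, 0, 0, -0.08, 0, 0, 0, 0.0, 0, 0, -0.08, 0, 0, 0, 0.0])

```text
clock: 13.15
eef_pos: [495.0, -247.7, 245.9]
tcp_rot: [3.141, -0.001, -3.045]
contact_force: [0.8, 0.6, -0.7]
opening: -0.0
```

```bash
python3 -c "
from h import *
print(sense()['contact_force'],sense()['eef_pos'],sense()['opening'])
d=snap('top','t5');e=snap('scene','s5')
a=cv2.resize(d['color'][165:240,350:405],None,fx=7,fy=7,interpolation=2);b=cv2.resize(e['color'][140:215,320:375],None,fx=7,fy=7,interpolation=2)
cv2.imwrite('pics/st5.png',np.hstack([a,b]))"
```

```text
[ 0.83974469  0.56332279 -0.65705769] [ 495.04583316 -247.65872891  245.90335019] -0.00020133937606568822
```

View pics/st5.png

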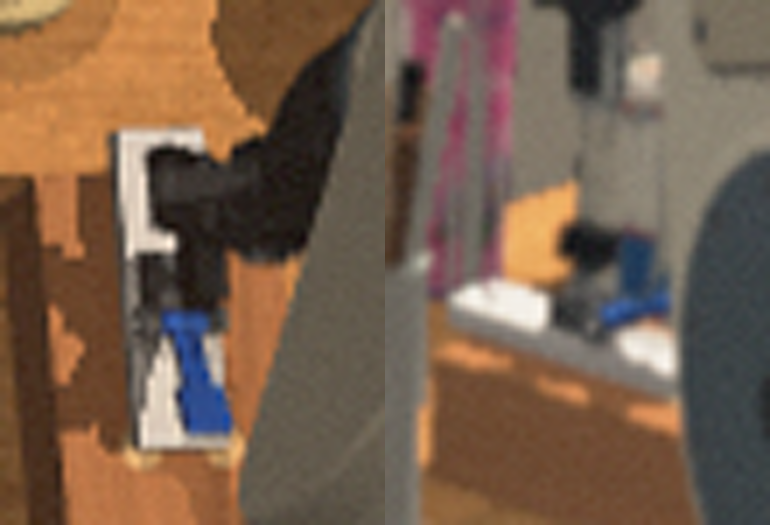

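The gauge stands on the block alone, with the lever up and its paddle at about (210,420) in the left crop. Next, the shut fingers go above the paddle.

```bash
python3 -c "
from h import *
np.set_printoptions(suppress=True,precision=2)
print('paddle',px2w('t5',350+208/7-.5,165+415/7-.5,101))
print(rel(437.8,-252.8,190,-3.0452))"
```

```text
paddle [ 442.32 -251.08  101.  ]
[ 0.06  0.    0.06 -0.  ]
```

Request:
drive_tool(targets=[0.03, 0, 0, 0, 0, 0, 0.0, 0.058, 0, 0, 0, 0, 0, 0.0, 0.058, 0, 0.02, 0, 0, 0, 0.0, 0.058, 0, 0.04, 0, 0, 0, 0.0, 0.058, 0, 0.055, 0, 0, 0, 0.0, 0.058, 0, 0.06, 0, 0, 0, 0.0, 0.058, 0, 0.06, 0, 0, 0, 0.0, 0.058, 0, 0.06, 0, 0, 0, 0.0])

```text
clock: 13.92
eef_pos: [437.9, -253.4, 186.6]
tcp_rot: [3.141, -0.001, -3.045]
contact_force: [0.4, -0.4, 0.4]
opening: 0.0
```

Request:
drive_tool(targets=[0, 0, 0.004, 0, 0, 0, 0.0, 0, 0, 0.008, 0, 0, 0, 0.0, 0, 0, 0.011, 0, 0, 0, 0.0, 0, 0, 0.014, 0, 0, 0, 0.0, 0, 0, 0.017, 0, 0, 0, 0.0])

```text
clock: 14.33
eef_pos: [437.6, -253.5, 169.7]
tcp_rot: [3.142, -0.0, -3.045]
contact_force: [-1.3, 0.4, 2.3]
opening: -0.002
```

Request:
drive_tool(targets=[0, 0, 0.002, 0, 0, 0, 0.0, 0, 0, 0.004, 0, 0, 0, 0.0, 0, 0, 0.006, 0, 0, 0, 0.0])

```text
clock: 14.58
eef_pos: [437.8, -253.5, 163.6]
tcp_rot: [3.142, 0.0, -3.045]
contact_force: [-2.5, -0.5, 2.1]
opening: -0.003
```

Request:
drive_tool(targets=[0, 0, 0.002, 0, 0, 0, 0.0, 0, 0, 0.004, 0, 0, 0, 0.0, 0, 0, 0.006, 0, 0, 0, 0.0])

```text
clock: 14.83
eef_pos: [437.9, -253.5, 157.6]
tcp_rot: [-3.142, 0.0, -3.045]
contact_force: [-1.3, -0.5, 2.0]
opening: 0.002
```

Request:
drive_tool(targets=[0, 0, 0.001, 0, 0, 0, 0.0, 0, 0, 0.002, 0, 0, 0, 0.0])

```text
clock: 15.0
eef_pos: [437.9, -253.5, 155.6]
tcp_rot: [3.142, 0.0, -3.045]
contact_force: [-1.6, 0.2, 2.9]
opening: -0.005
```

Request:
drive_tool(targets=[0, 0, 0.001, 0, 0, 0, 0.0, 0, 0, 0.001, 0, 0, 0, 0.0])

```text
clock: 15.17
eef_pos: [437.9, -253.5, 155.2]
tcp_rot: [-3.142, -0.0, -3.045]
contact_force: [-3.5, 1.4, 9.6]
opening: -0.0
```

The lever stopped at TCP z 155, where level was expected at 156, and the force rose. One more millimetre, then I retreat and check.

Request:
drive_tool(targets=[0, 0, 0.0008, 0, 0, 0, 0.0, 0, 0, 0.0008, 0, 0, 0, 0.0, 0, 0, 0.0008, 0, 0, 0, 0.0])

```text
clock: 15.42
eef_pos: [437.9, -253.6, 154.9]
tcp_rot: [-3.141, 0.0, -3.045]
contact_force: [-6.0, 1.1, 15.7]
opening: -0.003
```

Request:
drive_tool(targets=[0, 0, -0.005, 0, 0, 0, 0.0, 0, 0, -0.03, 0, 0, 0, 0.0, 0, 0, -0.07, 0, 0, 0, 0.0, 0, 0, -0.11, 0, 0, 0, 0.0, 0, 0, -0.15, 0, 0, 0, 0.0, -0.0, 0.04, -0.19, 0, 0, 0, 0.0, 0.0, 0.08, -0.2, 0, 0, 0, 0.0, 0.0, 0.12, -0.2, 0, 0, 0, 0.0, 0.0, 0.16, -0.2, 0, 0, 0, 0.0, 0.0, 0.2, -0.2, 0, 0, 0, 0.0, 0.0, 0.22, -0.2, 0, 0, 0, 0.0, 0.0, 0.22, -0.2, 0, 0, 0, 0.0])

```text
clock: 16.42
eef_pos: [416.0, -30.6, 354.2]
tcp_rot: [3.14, 0.001, -3.042]
contact_force: [-0.3, -0.8, 0.1]
opening: 0.001
```

```bash
python3 -c "
from h import *
print(sense()['contact_force'],sense()['eef_pos'])
d=snap('top','t6');e=snap('scene','s6')
a=cv2.resize(d['color'][165:240,350:405],None,fx=7,fy=7,interpolation=2);b=cv2.resize(e['color'][140:215,320:375],None,fx=7,fy=7,interpolation=2)
cv2.imwrite('pics/st6.png',np.hstack([a,b]))"
```

```text
[-0.25552432 -0.79694651  0.09403027] [416.04301653 -30.6353429  354.23747549]
```

View pics/st6.png

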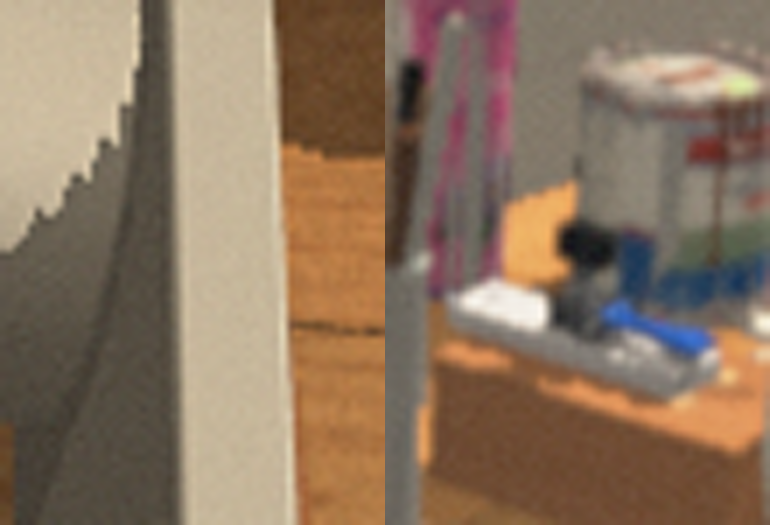

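The lever is level and parallel to the foot. The foot corner (452,298) and handle (588,243) are where they were before the lever push.

```bash
python3 -c "
from h import *
print(sense()['qvel'].round(3)); print(sign_off())"
```

```text
[-0.042  0.013 -0.01  -0.007  0.    -0.011]
the job is handed in; nothing more can be done
None
```

I stood the gauge on the block over the hole, ran the rod down until it bottomed, and then pushed the blue lever fully down. The arm was clear when I handed in, at about 16.5 s of the 53 s allowed. `sign_off()` gave no verdict, so success isn't confirmed.

- **Foot:** before the final push its top triangulated to z≈73 mm, against 72 mm expected on the block. Its centre was within 2 mm of the hole by camera. The cameras and the arm's own position differed by 1–3 mm, inside the 6 mm tolerance.
- **Rod:** it slid at about 6 N, then stopped dead at TCP z 166.8 mm. The force jumped to 23 N, and a second push moved it only about 0.1 mm at 18 N. That puts the hole at roughly 24 mm deep, assuming the rod started at 0.
- **Lever:** it stopped at TCP z 155 mm, against 156 mm expected for level, with the force rising to 16 N.
- **Final picture:** the scene view showed the lever lying level and the foot and handle where they were before the lever push. The arm hid the gauge in the top view at that point, so that last check rests on the scene camera alone.
- **Bystanders:** I never went near the sanding block, tape roll or marker, but I didn't measure their positions again at the end.

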